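Find the cap knob that fits the clamp stud

ROBOT

A 6-joint arm with a two-finger parallel gripper is mounted at the origin on the work surface. World frame = base frame: x ahead of the robot, y to its left, z up, the work surface at z = 0. Lengths are in m, angles in rad, forces in N, time in s.
With the tool pointing down it reaches from about 0.375 to 0.975 m from the base axis. Payload 3.8 kg.
Tool frame: the origin (TCP) lies midway between the tips of the shut fingers; the grasp point (between the pads) lies 19 mm behind it; z points along the fingers, y is the direction in which the jaws open and shut (so a half turn about z gives the same grasp; the last joint's range is limited). The gripper opens to 85 mm and grips with 20 to 120 N. Pads are 22 mm wide; open, the fingers measure 114 mm over their backs; the gripper's body (76 mm by 85 mm) begins 54 mm behind the grasp point. The pads swing forward as they close: fully open they stand 13 mm farther back than shut.
Start: joints at [-0.037, 0.264, 1.604, -0, 1.274, -0.037], TCP at [0.675, -0, 0.231] pointing down, gripper open.
Joint ranges: [-2.63, 2.63], [-0.94, 2.18], [0.31, 2.57], [-1.31, 4.45], [0, 2.66], [-2.55, 2.55]. Speed limits (rad/s): [2.57, 2.57, 3.14, 3.14, 3.14, 3.14].

INTERFACE

Orientations are given as a rotation vector (axis times angle).
In Python, from workcell import bot gives the robot as it stands.
- The arm moves only by the tool drive_tool, never from a script. Its argument "deltas" is a list of rows, each an object with "hand": the opening, from 0 (shut) to 1 (fully open); "offset": the shift along the world's x, y, z in cm, a list of three; "angular": the turn, a rotation vector about the world's x, y, z in degrees, a list of three. A call has 1 to 8 rows; each row is the pose to reach, as a shift and turn from the pose commanded when the call began; what a row does not reach only later rows make up. A row lasts 1/8 s, in which the tool goes at most 62.5 mm and 10.7 degrees, less where a joint would pass 70% of its speed; a pose out of reach is approached as far as the arm can. A call with a gripper value outside its range is refused whole. The fingers move at their own pace and stop on an object; "force" is the grip in N (left out, the last holds). Time passes only in rows, so rows that repeat a pose let the fingers close. It gives the time, the measured TCP pose, the force and the opening at its end, in the units of the state.
- bot.read_state(): the state, without advancing time (a new reading comes with each control period).
- bot.read_camera(name): name is "scene" or "side" or "wrist"; returns a dict with "frame" (480x640x3 uint8, blue, green, red), "mtx" (3x3 intrinsics, pixels), "k1" (the pictures are not rectified: a ray, as slopes to the right and down, at radius r is drawn at 1 + k1 r^2 times it, then the intrinsics apply), "R" (3x3) and "t" (3): a world point X has camera coordinates R X + t. Camera axes: x right, y down, z forward; pixel columns grow to the right and rows downward; lengths in m; the calibration is good to about 2 mm. A picture is of the moment at which its call begins. There is no depth.
- bot.finish_job(): hands the job in, once; it reports no verdict.
The state is a dict: "time": time; "q": joint angles; "joint_vel": joint speeds; "joint_torque": joint torques, N m; "tool_pos": TCP position; "tcp_rot": TCP orientation; "wrist_force": force on the tool from outside, world axes, zero at the start; "torque": the same for the moment, N m; "width": opening from 0.0 (shut) to 1.0 (fully open).
Only numpy, scipy, OpenCV 4.12 (cv2) and the standard library are available. Lean on these libraries where they do the work, as an engineer would, in place of code of your own. Each camera call takes 0.05 s, during which the arm holds its last target. There are 200 camera calls.

TASK

One of the three look-alike cap knobs in the sloping blue rack fits the threaded stud that stands on the black turntable: find it by trying them on, and screw it upright and fully home on its seat (a blue-tipped stud has a right-hand thread, a red-tipped one a left-hand thread). Any knob that turns out not to fit goes into the red bin or back in its own pocket; any that you did not need to try stays in the rack. Leave the can, gauge block, ball gauge and screwdriver where they are.

Things in the scene. Friction and masses are not known exactly. Their poses are not given: they have to be found in the camera images.
- knob_1: Loose blind cap knob, 0.12 kg, 40 mm tall: black round head (40 mm across, 18 mm high; grip here, anywhere round) on a steel skirt (36 mm across, 22 mm high). The threaded bore (mouth 31 mm, 22 mm deep) opens only at the lower end and cannot be seen. Origin at the centre of that open end, z to the head's top. Starts in a rack pocket, tilted with it; which knob is in which pocket changes.
- knob_2: Cap knob, outwardly the same as knob_1. Of the three, one fits the blue-tipped stud, another the red-tipped one, the third neither; which is not marked.
- knob_3: Cap knob, outwardly the same as knob_1.
- stud_blue: Fixed steel stud with a blue-painted tip: right-hand thread, a fitting knob goes on clockwise seen from above. 28 mm over the thread, core 20 mm, tapering to 14 mm, 19 mm tall. Origin: centre of the seat at its foot, z up. Four-start thread: a knob sinks 28 mm a turn (4.5 mm a radian). Either on the turntable (at point seat) or parked, unused, on the wooden stand.
- stud_red: As stud_blue, but with a red-painted tip and a left-hand thread: a fitting knob goes on anticlockwise seen from above. The two studs swap places between turntable and stand. Turning needs only light downward pressure.
- seat (a point): Centre of the seat (collar 36 mm across, 54 mm above the table) at the foot of the turntable's stud, z up. Set down, a knob's open end stops 7 to 15 mm above it; a fitting knob sinks once turned the right way, home (open end on the seat) after 1.5 to 3.3 rad in all. One that does not fit stays over 9 mm up however it is turned, and lifts straight off.
- turntable: Fixed black round plate, 240 mm across, top 30 mm above the table. A steel strap (top 48 mm above the table) lies along x from -75 to +10 mm, 30 mm wide, and clamps a casting: foot x = 0 to 90, y = +-35, 36 mm above the table; body x = 36 to 88, y = +-30, 70 mm above the table. The stud stands through the strap at x = -45 mm. Origin: centre of the underside, z up.
- stud_stand: Fixed wooden block 56 x 56 x 48 mm on which the other, unused stud is parked. Origin at the centre of the underside.
- rack: Fixed blue sloping rack, 205 mm wide (y), 105 mm along the slope. Its face rises 25 degrees towards +x (normal (-0.42, 0, 0.91) in its frame). Pockets at y = -60, 0, +60 mm, 43 by 44 mm, walls 7 mm high, floor centres 55 mm above the table; the knobs stand on the floor 3 mm downhill of the centre. Origin: centre of its foot on the table, z up.
- bin: Fixed red open tray 220 mm (x) by 130 mm (y), 30 mm high, walls and floor 5 mm. Origin at the centre of the underside, z up.
- spray_can: Loose green can, 52 mm in diameter, 160 mm tall, standing. Origin at the centre of its underside. A bystander.
- gauge_block: Loose steel block 35 x 30 x 9 mm. Origin at the centre of its underside. A bystander.
- ball_gauge: Loose white ball, 26 mm, on a 36 mm steel foot, 47 mm tall. Origin at the centre of its underside. A bystander.
- screwdriver: Loose screwdriver lying along its x. A bystander.

How it is judged:
At the end, for the whole second after the job is handed in: One knob is home on the turntable's stud: its open end within 2 mm of the seat's height, its axis within 3 mm of the stud's and within 0.07 rad of vertical. Each of the other knobs lies in the red bin, or stands in the rack where it started (within 12 mm). All knobs are at rest and released ((((horizontal distance between knob_1 and seat below 0.003 m and z of knob_1 in the frame of seat between -0.003 and 0.002 m and angle between knob_1's own z axis and vertical below 0.07 rad) and ((x of knob_2 in the frame of bin between -0.108 and 0.108 m and y of knob_2 in the frame of bin between -0.063 and 0.063 m and z of knob_2 in the frame of bin between 0 and 0.05 m) or distance of knob_2 from where it was at the start of the episode below 0.012 m) and ((x of knob_3 in the frame of bin between -0.108 and 0.108 m and y of knob_3 in the frame of bin between -0.063 and 0.063 m and z of knob_3 in the frame of bin between 0 and 0.05 m) or distance of knob_3 from where it was at the start of the episode below 0.012 m)) or ((horizontal distance between knob_2 and seat below 0.003 m and z of knob_2 in the frame of seat between -0.003 and 0.002 m and angle between knob_2's own z axis and vertical below 0.07 rad) and ((x of knob_1 in the frame of bin between -0.108 and 0.108 m and y of knob_1 in the frame of bin between -0.063 and 0.063 m and z of knob_1 in the frame of bin between 0 and 0.05 m) or distance of knob_1 from where it was at the start of the episode below 0.012 m) and ((x of knob_3 in the frame of bin between -0.108 and 0.108 m and y of knob_3 in the frame of bin between -0.063 and 0.063 m and z of knob_3 in the frame of bin between 0 and 0.05 m) or distance of knob_3 from where it was at the start of the episode below 0.012 m)) or ((horizontal distance between knob_3 and seat below 0.003 m and z of knob_3 in the frame of seat between -0.003 and 0.002 m and angle between knob_3's own z axis and vertical below 0.07 rad) and ((x of knob_1 in the frame of bin between -0.108 and 0.108 m and y of knob_1 in the frame of bin between -0.063 and 0.063 m and z of knob_1 in the frame of bin between 0 and 0.05 m) or distance of knob_1 from where it was at the start of the episode below 0.012 m) and ((x of knob_2 in the frame of bin between -0.108 and 0.108 m and y of knob_2 in the frame of bin between -0.063 and 0.063 m and z of knob_2 in the frame of bin between 0 and 0.05 m) or distance of knob_2 from where it was at the start of the episode below 0.012 m))) and linear speed of each of knob_1, knob_2, knob_3 below 0.02 m/s); the robot touches nothing.
It fails at once if the green can is moved more than 30 mm (distance of spray_can from where it was at the start of the episode above 0.03 m).
It fails at once if the gauge block is moved more than 30 mm (distance of gauge_block from where it was at the start of the episode above 0.03 m).
It fails at once if the ball gauge is moved more than 30 mm (distance of ball_gauge from where it was at the start of the episode above 0.03 m).
It fails at once if the screwdriver is moved more than 30 mm (distance of screwdriver from where it was at the start of the episode above 0.03 m).
It also fails if it takes over 72 s, if anything falls off the work surface, if the arm or the gripper's body presses on something with over 40 N, if the wrist force passes 120 N, or if a joint passes its speed limit or range.

## Working session

There is one attempt and no reset: what is moved stays moved. The work goes in short steps, Python scripts to look and compute and a tool call to move; the robot and the scene stay as the last step left them, time stands still between calls to the robot, and variables do not carry over. Pictures are saved under pics/ and viewed, about 8 in all and at most 12, crops included, and the job is handed in when it is done.

Besides the shell and the picture viewer there is one more tool, called after "Call:" as name([rows], argument=value, ...), one row to a line, values as JSON. drive_tool: Moves the arm, as the interface text tells. Its arguments: {"type":"object","properties":{"deltas":{"type":"array"},"force":{"type":"number"}},"required":["deltas"]}

```bash
mkdir -p pics; cat > h.py <<'E'
import numpy as np, cv2
from workcell import bot
def ray(c,u,v):
    K=c["mtx"];k=c["k1"]
    d=np.array([(u-K[0][2])/K[0][0],(v-K[1][2])/K[1][1]]);s=d.copy()
    for _ in range(20): s=d/(1+k*(s@s))
    R=np.array(c["R"]);o=-R.T@np.array(c["t"])
    return o,R.T@np.array([s[0],s[1],1])
def atz(c,u,v,z):
    o,d=ray(c,u,v);return o+d*(z-o[2])/d[2]
def proj(c,X):
    p=np.array(c["R"])@np.array(X)+np.array(c["t"]);s=p[:2]/p[2];s=s*(1+c["k1"]*(s@s))
    K=c["mtx"];return np.array([K[0][0]*s[0]+K[0][2],K[1][1]*s[1]+K[1][2]])
E
python3 - <<'E'
from h import *
import pickle
for n in("scene","side","wrist"):
    c=bot.read_camera(n);cv2.imwrite(f"pics/{n}0.png",c["frame"]);pickle.dump(c,open(f"{n}0.pkl","wb"))
    print(n,-np.array(c["R"]).T@np.array(c["t"]),np.array(c["R"])[2],c["mtx"][0][0])
print(bot.read_state())
E
```

```text
scene [ 1.18758787 -0.40760217  0.71736902] [-0.66208851  0.36693386 -0.65345111] 476.1350678410787
side [-0.1042883   0.60633547  0.81203579] [ 0.53632165 -0.56965181 -0.62278078] 611.4711102838484
wrist [0.67478247 0.08304782 0.3733001 ] [-0.00228897 -0.32188418 -0.94677628] 425.1163626471028
{'time': 0.15, 'q': array([-3.68795317e-02,  2.64615205e-01,  1.60508089e+00, -6.52480710e-06,
        1.27373547e+00, -3.68988311e-02]), 'joint_vel': array([-0.00019143, -0.00210964, -0.00418366, -0.00043103, -0.00016684,
        0.00124546]), 'joint_torque': array([-4.44535381e-04, -5.15905774e+01, -3.67958951e+01, -2.06692371e-04,
        8.09489022e-03,  2.50629785e-05]), 'tool_pos': array([6.74410783e-01, 3.15359455e-05, 2.30213275e-01]), 'tcp_rot': array([-2.22046774e+00, -2.22051485e+00,  1.97213224e-03]), 'wrist_force': array([-0.14606618,  0.26604707, -1.19622535]), 'torque': array([-0.05539782,  0.00941215, -0.05965998]), 'width': 1.0013207527799832}
```

View pics/scene0.png

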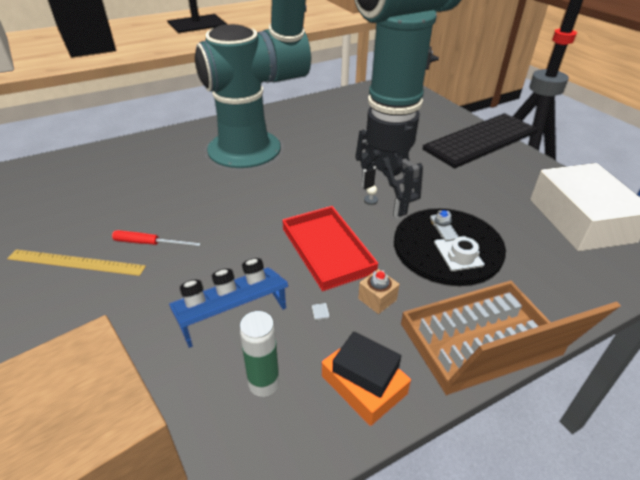

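View pics/side0.png

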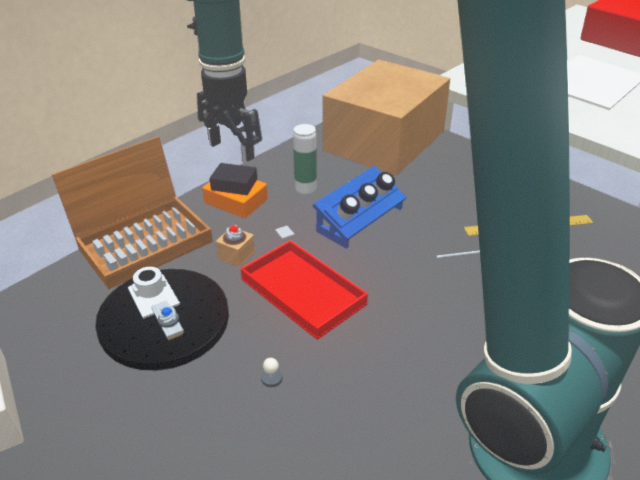

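Blue-tipped stud (side ≈168,314; scene ≈443,217) is on the turntable, so the thread is clockwise. The rack is at side ≈(360,205). I'll enlarge both areas.

```bash
python3 - <<'E'
from h import *
a=cv2.imread("pics/side0.png");b=cv2.imread("pics/scene0.png")
cr=lambda i,x,y:cv2.resize(i[y:y+100,x:x+133],(400,300),interpolation=cv2.INTER_CUBIC)
cv2.imwrite("pics/crop1.png",np.vstack([np.hstack([cr(a,295,155),cr(a,95,255)]),np.hstack([cr(b,160,240),cr(b,385,190)])]))
E
```

```text
(no output)
```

View pics/crop1.png

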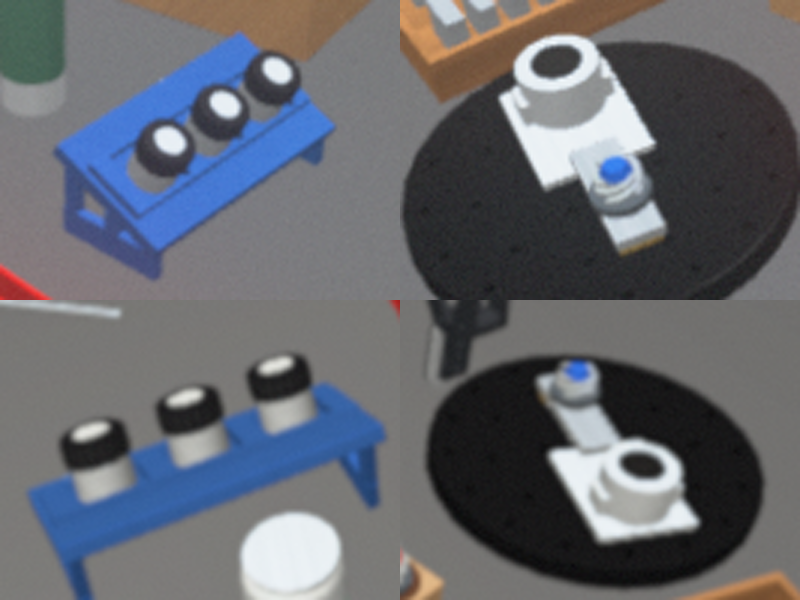

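```bash
cat >> h.py <<'E'
def tri(c1,p1,c2,p2):
    o1,d1=ray(c1,*p1);o2,d2=ray(c2,*p2)
    s=np.linalg.lstsq(np.c_[d1,-d2],o2-o1,rcond=None)[0]
    a=o1+s[0]*d1;b=o2+s[1]*d2
    return (a+b)/2,np.linalg.norm(a-b)
E
python3 - <<'E'
from h import *
import pickle
S=pickle.load(open("side0.pkl","rb"));C=pickle.load(open("scene0.pkl","rb"))
for n,p,q in[("A",(351.7,201.7),(253,261.3)),("B",(369.7,189.3),(222.3,272.3)),("C",(387.3,178.7),(190.7,284)),("tip",(167,311.7),(444,213.7)),
 ("casting",(95+(556-400)/3,255+20.),(385+80,190+55.))]:
    print(n,tri(S,p,C,q))
E
```

```text
A (array([ 0.54972598, -0.19557925,  0.08952879]), np.float64(0.0018606239225716127))
B (array([ 0.55089781, -0.25684588,  0.08973065]), np.float64(0.0004929236975405335))
C (array([ 0.55032742, -0.31704072,  0.0880093 ]), np.float64(0.0006783147821022113))
tip (array([0.58904208, 0.2444032 , 0.06896488]), np.float64(0.0002257696961228448))
casting (array([0.69230411, 0.21300862, 0.07000622]), np.float64(0.0010489808850895645))
```

```bash
python3 - <<'E'
from h import *
import pickle
S=pickle.load(open("side0.pkl","rb"));C=pickle.load(open("scene0.pkl","rb"))
for p in[(242,283),(290,243),(367,297),(320,333)]: print("bin",atz(S,*p,.03))
print("ball",atz(S,271,366,.034),"can",atz(S,305,190,0), "block",atz(S,285,232,.0))
E
```

```text
bin [0.58279196 0.08146158 0.03      ]
bin [ 0.60102117 -0.06568201  0.03      ]
bin [ 0.38474516 -0.04901298  0.03      ]
bin [0.38773498 0.07526309 0.03      ]
ball [0.39444516 0.1858212  0.034     ] can [ 0.74378214 -0.25815554  0.        ] block [ 0.66295668 -0.1111179   0.        ]
```

Call:
drive_tool([
  {"hand": 1, "offset": [-3, -4, 0], "angular": [0, -5, 0]},
  {"hand": 1, "offset": [-6, -8, -1], "angular": [0, -10, 0]},
  {"hand": 1, "offset": [-9, -12, -3], "angular": [0, -15, 0]},
  {"hand": 1, "offset": [-12, -16, -5], "angular": [0, -20, 0]},
  {"hand": 1, "offset": [-14.6, -19.6, -9], "angular": [0, -25, 0]},
  {"hand": 1, "offset": [-14.6, -19.6, -9.7], "angular": [0, -25, 0]},
  {"hand": 1, "offset": [-14.6, -19.6, -9.7], "angular": [0, -25, 0]},
], force=60)

```text
time: 1.02
tool_pos: [0.5286, -0.1963, 0.1338]
tcp_rot: [1.982, 1.979, 0.439]
wrist_force: [0.9, 0.4, 0.5]
width: 1.0
```

```bash
python3 - <<'E'
from h import *
from scipy.spatial.transform import Rotation as Ro
s=bot.read_state();M=Ro.from_rotvec(s["tcp_rot"]).as_matrix();print(M.round(3))
c=bot.read_camera("wrist")
print(proj(c,[0.5499,-.1956,.0895]),proj(c,s["tool_pos"]+M[:,2]*.05)); cv2.imwrite("pics/w1.png",c["frame"])
E
```

```text
[[ 0.002  0.907  0.422]
 [ 1.    -0.002  0.   ]
 [ 0.001  0.422 -0.907]]
[328.63857167 269.78504201] [327.46068527 270.35443971]
```

View pics/w1.png

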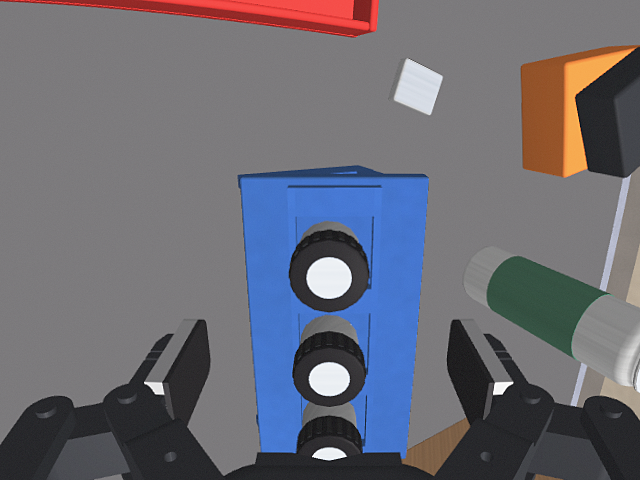

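```bash
python3 - <<'E'
from h import *
c=bot.read_camera("wrist")
for p in [(329,278),(329.5,380),(329,455)]:print(atz(c,*p,.09),atz(c,*p,.088))
S=bot.read_camera("side");C=bot.read_camera("scene")
E
```

```text
[ 0.55265395 -0.20091433  0.09      ] [ 0.55359535 -0.20191389  0.088     ]
[ 0.55301547 -0.26259635  0.09      ] [ 0.55396099 -0.26429946  0.088     ]
[ 0.55276651 -0.31793743  0.09      ] [ 0.55370919 -0.32027176  0.088     ]
```

```bash
python3 - <<'E'
from h import *
for i in range(3):
    c=bot.read_camera("wrist");print(-np.array(c["R"]).T@c["t"],c["k1"],atz(c,329,278,.09),proj(c,[.5499,-.1956,.0895]),proj(c,atz(c,329,278,.09)))
E
```

```text
[ 0.47098357 -0.1128803   0.26633886] -0.08919070062686911 [ 0.55459578 -0.20114547  0.09      ] [320.01187585 269.01174777] [329. 278.]
[ 0.47074975 -0.11274336  0.26607846] -0.08919070062686911 [ 0.55414291 -0.20079756  0.09      ] [320.83380501 269.4896368 ] [329. 278.]
[ 0.47043968 -0.11264677  0.2657338 ] -0.08919070062686911 [ 0.55352589 -0.20044078  0.09      ] [321.95322709 269.92639459] [329. 278.]
```

Call:
drive_tool([
  {"hand": 1, "offset": [1.0, -0.2, -2.1], "angular": [0, 0, 0]},
  {"hand": 1, "offset": [2.0, -0.2, -4.3], "angular": [0, 0, 0]},
  {"hand": 1, "offset": [2.8, -0.2, -6.0], "angular": [0, 0, 0]},
  {"hand": 1, "offset": [3.4, -0.2, -7.25], "angular": [0, 0, 0]},
  {"hand": 0.3, "offset": [3.4, -0.2, -7.25], "angular": [0, 0, 0]},
  {"hand": 0.3, "offset": [3.4, -0.2, -7.25], "angular": [0, 0, 0]},
  {"hand": 0.3, "offset": [3.4, -0.2, -7.25], "angular": [0, 0, 0]},
  {"hand": 0.3, "offset": [3.4, -0.2, -7.25], "angular": [0, 0, 0]},
], force=60)

```text
time: 2.38
tool_pos: [0.5633, -0.1983, 0.063]
tcp_rot: [1.979, 1.979, 0.44]
wrist_force: [-3.0, 0.1, 4.1]
width: 0.45
```

Call:
drive_tool([
  {"hand": 0.3, "offset": [-0.9, 0, 2.0], "angular": [0, 0, 0]},
  {"hand": 0.3, "offset": [-2.3, 0, 5], "angular": [0, 0, 0]},
  {"hand": 0.3, "offset": [-3, 0, 9], "angular": [0, 5, 0]},
  {"hand": 0.3, "offset": [-3, 4, 10], "angular": [0, 15, 0]},
  {"hand": 0.3, "offset": [-3, 10, 10], "angular": [0, 25, 0]},
  {"hand": 0.3, "offset": [-2, 16, 10], "angular": [0, 25, 0]},
  {"hand": 0.3, "offset": [-1, 22, 10], "angular": [0, 25, 0]},
  {"hand": 0.3, "offset": [0, 28, 10], "angular": [0, 25, 0]},
])

```text
time: 3.38
tool_pos: [0.5632, 0.0839, 0.1619]
tcp_rot: [2.221, 2.221, 0.001]
wrist_force: [0.4, 0.4, -0.8]
width: 0.45
```

```bash
python3 - <<'E'
from h import *
s=bot.read_state();print(s["tool_pos"],s["tcp_rot"],s["q"],s["width"])
c=bot.read_camera("wrist"); cv2.imwrite("pics/w2.png",c["frame"])
import pickle;pickle.dump((c,s),open("w2.pkl","wb"))
print(proj(c,s["tool_pos"]-[0,0,-.024]),proj(c,[.589,.2444,.073]))
E
```

```text
[0.56321244 0.0839194  0.16185704] [2.22122938e+00 2.22088695e+00 8.27427224e-04] [ 1.04225817e-01  1.19237985e-01  1.90759508e+00 -9.95115201e-05
  1.11400905e+00  1.04423848e-01] 0.4500814317632719
[327.87818926 358.68294659] [381.13149959 -68.85295302]
```

View pics/w2.png

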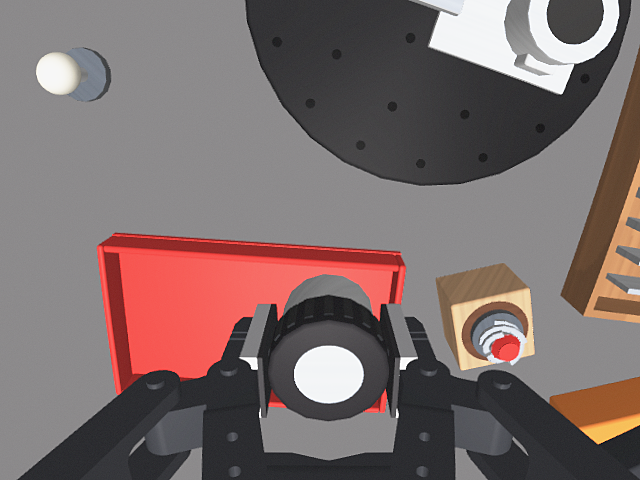

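Call:
drive_tool([
  {"hand": 0.3, "offset": [1.3, 4, 2], "angular": [0, 0, 0]},
  {"hand": 0.3, "offset": [2.6, 8, 4], "angular": [0, 0, 0]},
  {"hand": 0.3, "offset": [2.6, 8, 4], "angular": [0, 0, 0]},
  {"hand": 0.3, "offset": [2.6, 8, 4], "angular": [0, 0, 0]},
])

```text
time: 3.92
tool_pos: [0.5884, 0.1615, 0.2012]
tcp_rot: [-2.221, -2.222, 0.002]
wrist_force: [-0.3, -0.8, -1.7]
width: 0.446
```

```bash
python3 - <<'E'
from h import *
import pickle
c,s=pickle.load(open("w2.pkl","rb"))
print("inhand top", [atz(c,329,374,s["tool_pos"][2]+h)-s["tool_pos"] for h in(.027,.03,.033)])
s=bot.read_state();print(s["tool_pos"],s["joint_vel"])
c=bot.read_camera("wrist"); pickle.dump((c,s),open("w3.pkl","wb"))
f=c["frame"];p=proj(c,[.589,.2444,.073]).astype(int);print(p)
x0=max(p[0]-100,0);y0=max(p[1]-75,0);print(x0,y0)
cv2.imwrite("pics/w3.png",np.hstack([cv2.resize(f[y0:y0+150,x0:x0+130],None,fx=3,fy=3,interpolation=cv2.INTER_CUBIC),cv2.resize(f[330:480,264:394],None,fx=3,fy=3,interpolation=cv2.INTER_CUBIC)]))
E
```

```text
inhand top [array([ 0.00036698, -0.00388449,  0.027     ]), array([ 0.00035902, -0.00164083,  0.03      ]), array([0.00035106, 0.00060284, 0.033     ])]
[0.58839419 0.16145419 0.2011836 ] [-1.93867571e-02  1.16089004e-03  2.47112260e-02 -3.51238762e-05
  7.57703810e-04  1.79821341e-03]
[329  93]
229 18
```

View pics/w3.png

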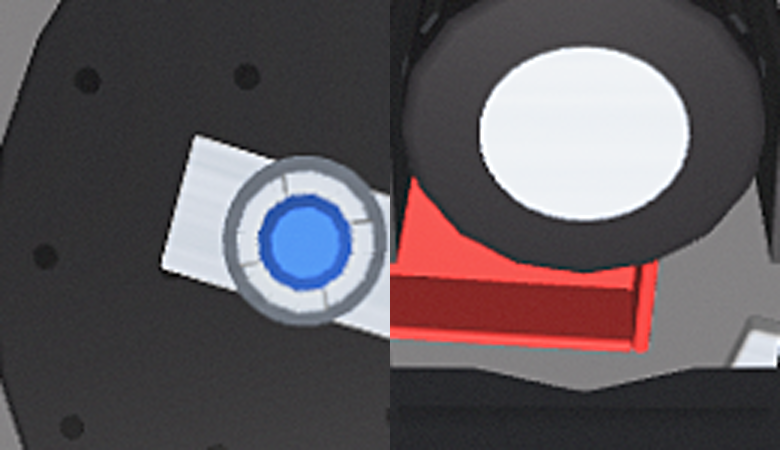

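```bash
python3 - <<'E'
from h import *
import pickle
c,s=pickle.load(open("w3.pkl","rb"))
print(atz(c,330.7,98.7,.073),atz(c,330.7,98,.054))
print([atz(c,329,374.3,s["tool_pos"][2]+h)-s["tool_pos"] for h in(.03,.033)])
# head ellipse width cue for height
print(np.linalg.norm(atz(c,264+11/3,374,s["tool_pos"][2]+.03)-atz(c,264+367/3,374,s["tool_pos"][2]+.03)))
E
```

```text
[0.58986805 0.24159879 0.073     ] [0.58995027 0.24183427 0.054     ]
[array([ 0.00044127, -0.00178519,  0.03      ]), array([0.00043717, 0.0004651 , 0.033     ])]
0.037982391912507914
```

Call:
drive_tool([
  {"hand": 0.3, "offset": [0.5, 2, 0], "angular": [0, 0, 10]},
  {"hand": 0.3, "offset": [1, 4, 0], "angular": [0, 0, 20]},
  {"hand": 0.3, "offset": [1.5, 6, 0], "angular": [0, 0, 30]},
  {"hand": 0.3, "offset": [2, 8, 0], "angular": [0, 0, 40]},
  {"hand": 0.3, "offset": [2.5, 10, 0], "angular": [0, 0, 50]},
  {"hand": 0.3, "offset": [3, 12, 0], "angular": [0, 0, 60]},
  {"hand": 0.3, "offset": [3.3, 14, 0], "angular": [0, 0, 70]},
  {"hand": 0.3, "offset": [3.5, 15, 0], "angular": [0, 0, 80]},
])

```text
time: 4.97
tool_pos: [0.6236, 0.3109, 0.2004]
tcp_rot: [-0.266, -3.128, 0.002]
wrist_force: [-0.4, -1.0, -0.9]
width: 0.451
```

Call:
drive_tool([
  {"hand": 0.3, "offset": [0, 0, 0], "angular": [0, 0, 10]},
  {"hand": 0.3, "offset": [0, 0, 0], "angular": [0, 0, 20]},
  {"hand": 0.3, "offset": [0, 0, 0], "angular": [0, 0, 30]},
  {"hand": 0.3, "offset": [0, 0, 0], "angular": [0, 0, 40]},
  {"hand": 0.3, "offset": [0, 0, 0], "angular": [0, 0, 50]},
  {"hand": 0.3, "offset": [0, 0, 0], "angular": [0, 0, 60]},
  {"hand": 0.3, "offset": [0, 0, 0], "angular": [0, 0, 70]},
  {"hand": 0.3, "offset": [0, 0, 0], "angular": [0, 0, 75]},
])

```text
time: 5.98
tool_pos: [0.6235, 0.3098, 0.2004]
tcp_rot: [1.689, -2.646, -0.0]
wrist_force: [-0.4, 0.6, -1.2]
width: 0.451
```

Call:
drive_tool([
  {"hand": 0.3, "offset": [0, 0, 0], "angular": [0, 0, 0]},
  {"hand": 0.3, "offset": [0, 0, 0], "angular": [0, 0, 0]},
])

```text
time: 6.22
tool_pos: [0.6238, 0.3109, 0.2012]
tcp_rot: [1.684, -2.651, -0.0]
wrist_force: [0.5, 0.5, -1.5]
width: 0.45
```

```bash
python3 - <<'E'
from h import *
import pickle
s=bot.read_state();print(s["tool_pos"],s["tcp_rot"],s["q"],s["width"],s["time"])
c=bot.read_camera("wrist"); pickle.dump((c,s),open("w4.pkl","wb"))
f=c["frame"];p=proj(c,[.59,.243,.06]);print(p)
hsv=cv2.cvtColor(f,cv2.COLOR_BGR2HSV);m=cv2.inRange(hsv,(100,120,100),(125,255,255))
n,_,st,ce=cv2.connectedComponentsWithStats(m)
for i in range(1,n):
    if st[i,4]>50: print(st[i],ce[i],atz(c,*ce[i],.073))
E
```

```text
[0.6238151  0.31087529 0.20115042] [ 1.68395382e+00 -2.65078805e+00 -3.17044254e-05] [ 4.26659794e-01  3.23942559e-01  1.58344202e+00 -1.47965076e-04
  1.23535010e+00 -2.27598197e+00] 0.45014198748556655 6.225
[330.72375455 105.45974186]
[316  88  30  32 758] [330.46042216 103.26385224] [0.58953653 0.24141139 0.073     ]
```

Call:
drive_tool([
  {"hand": 0.3, "offset": [-1.7, -3.5, 0], "angular": [0, 0, 0]},
  {"hand": 0.3, "offset": [-3.45, -7.1, 0], "angular": [0, 0, 0]},
  {"hand": 0.3, "offset": [-3.45, -7.1, -3], "angular": [0, 0, 0]},
  {"hand": 0.3, "offset": [-3.45, -7.1, -6], "angular": [0, 0, 0]},
  {"hand": 0.3, "offset": [-3.45, -7.1, -9], "angular": [0, 0, 0]},
  {"hand": 0.3, "offset": [-3.45, -7.1, -10.6], "angular": [0, 0, 0]},
  {"hand": 0.3, "offset": [-3.45, -7.1, -10.6], "angular": [0, 0, 0]},
])

```text
time: 7.15
tool_pos: [0.5884, 0.2406, 0.0943]
tcp_rot: [1.686, -2.647, -0.001]
wrist_force: [0.0, -0.6, -1.1]
width: 0.451
```

Call:
drive_tool([
  {"hand": 0.3, "offset": [0, 0, -0.5], "angular": [0, 0, 0]},
  {"hand": 0.3, "offset": [0, 0, -1.0], "angular": [0, 0, 0]},
  {"hand": 0.3, "offset": [0, 0, -1.4], "angular": [0, 0, 0]},
  {"hand": 0.3, "offset": [0, 0, -1.4], "angular": [0, 0, 0]},
])

```text
time: 7.65
tool_pos: [0.5893, 0.2409, 0.0816]
tcp_rot: [1.688, -2.649, -0.0]
wrist_force: [-0.0, 1.1, -1.5]
width: 0.45
```

Call:
drive_tool([
  {"hand": 0.3, "offset": [0, -0.1, -0.2], "angular": [0, 0, 0]},
  {"hand": 0.3, "offset": [0, -0.1, -0.3], "angular": [0, 0, 0]},
  {"hand": 0.3, "offset": [0, -0.1, -0.4], "angular": [0, 0, 0]},
  {"hand": 0.3, "offset": [0, -0.1, -0.4], "angular": [0, 0, 0]},
])

```text
time: 8.15
tool_pos: [0.5894, 0.24, 0.0777]
tcp_rot: [1.688, -2.649, -0.0]
wrist_force: [0.4, 0.1, -0.8]
width: 0.449
```

Call:
drive_tool([
  {"hand": 0.3, "offset": [0, 0, -0.15], "angular": [0, 0, 0]},
  {"hand": 0.3, "offset": [0, 0, -0.3], "angular": [0, 0, 0]},
  {"hand": 0.3, "offset": [0, 0, -0.4], "angular": [0, 0, 0]},
  {"hand": 0.3, "offset": [0, 0, -0.4], "angular": [0, 0, 0]},
])

```text
time: 8.65
tool_pos: [0.5896, 0.2401, 0.0741]
tcp_rot: [-1.688, 2.649, 0.0]
wrist_force: [-2.0, -0.2, 1.8]
width: 0.453
```

Call:
drive_tool([
  {"hand": 0.3, "offset": [0, 0, -0.1], "angular": [0, 0, 0]},
  {"hand": 0.3, "offset": [0, 0, -0.15], "angular": [0, 0, 0]},
  {"hand": 0.3, "offset": [0, 0, -0.15], "angular": [0, 0, 0]},
])

```text
time: 9.02
tool_pos: [0.5897, 0.2403, 0.0739]
tcp_rot: [-1.688, 2.649, 0.0]
wrist_force: [-3.1, -1.1, 8.0]
width: 0.447
```

Call:
drive_tool([
  {"hand": 0.3, "offset": [-0.03, 0.01, -0.08], "angular": [0, 0, -10]},
  {"hand": 0.3, "offset": [-0.06, 0.02, -0.16], "angular": [0, 0, -20]},
  {"hand": 0.3, "offset": [-0.09, 0.04, -0.23], "angular": [0, 0, -30]},
  {"hand": 0.3, "offset": [-0.1, 0.07, -0.31], "angular": [0, 0, -40]},
  {"hand": 0.3, "offset": [-0.1, 0.07, -0.31], "angular": [0, 0, -40]},
])

```text
time: 9.65
tool_pos: [0.5899, 0.2411, 0.0709]
tcp_rot: [-0.677, 3.065, 0.0]
wrist_force: [-1.6, -0.1, 6.0]
width: 0.454
```

Call:
drive_tool([
  {"hand": 0.3, "offset": [0, 0.03, -0.08], "angular": [0, 0, -10]},
  {"hand": 0.3, "offset": [-0.01, 0.06, -0.16], "angular": [0, 0, -20]},
  {"hand": 0.3, "offset": [-0.02, 0.09, -0.23], "angular": [0, 0, -30]},
  {"hand": 0.3, "offset": [-0.03, 0.12, -0.31], "angular": [0, 0, -40]},
  {"hand": 0.3, "offset": [-0.03, 0.12, -0.31], "angular": [0, 0, -40]},
])

```text
time: 10.28
tool_pos: [0.5895, 0.2422, 0.0678]
tcp_rot: [0.412, 3.112, 0.002]
wrist_force: [-0.6, -0.8, 5.7]
width: 0.45
```

Call:
drive_tool([
  {"hand": 0.3, "offset": [0.01, 0.03, -0.08], "angular": [0, 0, -10]},
  {"hand": 0.3, "offset": [0.02, 0.06, -0.16], "angular": [0, 0, -20]},
  {"hand": 0.3, "offset": [0.03, 0.09, -0.23], "angular": [0, 0, -30]},
  {"hand": 0.3, "offset": [0.04, 0.11, -0.31], "angular": [0, 0, -40]},
  {"hand": 0.3, "offset": [0.04, 0.11, -0.31], "angular": [0, 0, -40]},
])

```text
time: 10.9
tool_pos: [0.5899, 0.243, 0.0646]
tcp_rot: [1.452, 2.784, 0.002]
wrist_force: [-1.2, -2.1, 5.6]
width: 0.453
```

```bash
python3 -c "
from h import *
s=bot.read_state();print(s['q'],s['torque'],s['wrist_force'],s['tool_pos'])"
```

```text
[ 3.52076087e-01  3.40452544e-01  1.83295102e+00 -8.28782468e-04
  9.65591564e-01 -2.56943028e-01] [-0.31127181  0.18029669 -0.05327155] [-1.20784833 -2.08143523  5.59366603] [0.58993077 0.24300527 0.06464306]
```

Call:
drive_tool([
  {"hand": 0.3, "offset": [0.03, 0.02, -0.08], "angular": [0, 0, -10]},
  {"hand": 0.3, "offset": [0.06, 0.03, -0.16], "angular": [0, 0, -20]},
  {"hand": 0.3, "offset": [0.06, 0.03, -0.16], "angular": [0, 0, -20]},
])

```text
time: 11.28
tool_pos: [0.5905, 0.2433, 0.0636]
tcp_rot: [1.913, 2.49, 0.003]
wrist_force: [-2.3, -1.7, 9.9]
width: 0.451
```

```bash
python3 -c "
from h import *
s=bot.read_state();print(s['q'],s['torque'],s['wrist_force'],s['tool_pos'])"
```

```text
[ 3.52216109e-01  3.42752032e-01  1.83196855e+00 -7.54596153e-04
  9.64447883e-01  9.22597956e-02] [-0.40317407  0.47342383 -0.09069332] [-2.25641405 -1.68728     9.86413168] [0.59047548 0.24332337 0.06363547]
```

Call:
drive_tool([
  {"hand": 0.3, "offset": [0.02, 0.02, 0], "angular": [0, 0, -10]},
  {"hand": 0.3, "offset": [0.04, 0.03, 0], "angular": [0, 0, -20]},
  {"hand": 0.3, "offset": [0.04, 0.03, 0], "angular": [0, 0, -20]},
])

```text
time: 11.65
tool_pos: [0.5903, 0.243, 0.0635]
tcp_rot: [2.316, 2.12, 0.0]
wrist_force: [-3.8, -4.1, 11.5]
width: 0.448
```

```bash
python3 -c "
from h import *
s=bot.read_state();print(s['q'],s['torque'],s['wrist_force'],s['tool_pos'])"
```

```text
[ 3.52218610e-01  3.43378709e-01  1.83143271e+00 -1.67967690e-03
  9.65888503e-01  4.41346294e-01] [-0.67359988  0.5754636  -0.15849737] [-3.80843273 -4.14838985 11.48409812] [0.59032269 0.2429868  0.06348466]
```

Call:
drive_tool([
  {"hand": 1, "offset": [0, 0, 0.15], "angular": [0, 0, 0]},
  {"hand": 1, "offset": [0, 0, 0.15], "angular": [0, 0, 0]},
  {"hand": 1, "offset": [0, 0, 0.15], "angular": [0, 0, 0]},
  {"hand": 1, "offset": [0, 0, 3], "angular": [0, 0, 0]},
  {"hand": 1, "offset": [0, 0, 8], "angular": [0, 0, 0]},
  {"hand": 1, "offset": [0, -4, 12], "angular": [0, 0, 0]},
  {"hand": 1, "offset": [0, -8, 14], "angular": [0, 0, 0]},
  {"hand": 1, "offset": [0, -8, 14], "angular": [0, 0, 0]},
])

```text
time: 12.65
tool_pos: [0.5912, 0.1619, 0.204]
tcp_rot: [2.317, 2.117, 0.006]
wrist_force: [0.7, 0.6, 0.1]
width: 1.001
```

```bash
python3 - <<'E'
from h import *
s=bot.read_state();print(s["tool_pos"],s["width"],s["wrist_force"])
fr=[]
for n in("side","scene","wrist"):
    c=bot.read_camera(n)
    for z in(.054,.094): print(n,z,proj(c,[.5897,.2415,z]))
    p=proj(c,[.5897,.2415,.08]).astype(int);x,y=max(p[0]-44,0),max(p[1]-50,0);print(x,y)
    fr.append(cv2.resize(c["frame"][y:y+100,x:x+88],(264,300),interpolation=cv2.INTER_CUBIC))
    import pickle;pickle.dump(c,open(n+"5.pkl","wb"))
cv2.imwrite("pics/end.png",np.hstack(fr))
E
```

```text
[0.59118739 0.16187226 0.20402042] 1.0014210458844277 [0.69382514 0.62929325 0.12049949]
side 0.054 [169.45570201 316.74193722]
side 0.094 [165.6966838 300.1602516]
123 256
scene 0.054 [441.91568521 219.53881396]
scene 0.094 [445.17504833 205.1646504 ]
400 160
wrist 0.054 [318.03251998 102.7043915 ]
wrist 0.094 [316.37704281 104.0474629 ]
273 53
```

View pics/end.png

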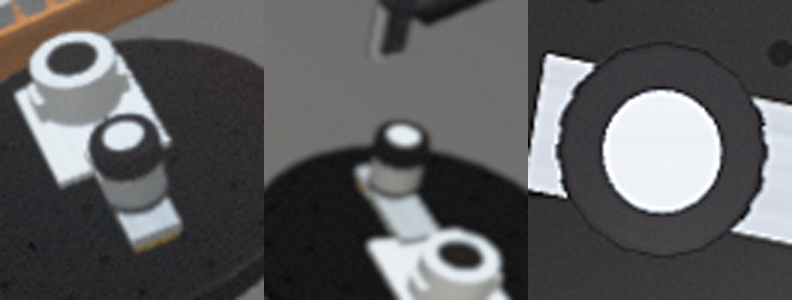

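```bash
python3 - <<'E'
from h import *
import pickle
a=pickle.load(open("side5.pkl","rb"));b=pickle.load(open("scene5.pkl","rb"))
print(tri(a,(164,300),b,(446.7,205)))
o=pickle.load(open("side0.pkl","rb"))["frame"]
d=cv2.absdiff(o,a["frame"]).max(2);print("B",d[175:205,362:380].mean(),"C",d[165:195,380:400].mean(),"A",d[190:215,342:362].mean(),"bg",d[400:460,100:200].mean())
E
```

```text
(array([0.59151242, 0.24378595, 0.09480977]), np.float64(0.0003579988822980667))
B 8.644444444444444 C 8.183333333333334 A 72.764 bg 8.062666666666667
```

```bash
python3 -c "
from workcell import bot
print(bot.finish_job())"
```

```text
the job is handed in; nothing more can be done
None
```

The first knob I tried, from the rack's +y pocket, fitted the blue-tipped stud. I screwed it on clockwise until it stopped sinking, released it, backed the arm away and handed the job in at about 13 s. The hand-in reports no verdict.

- **Seating:** the knob sank about 10.4 mm. It took 140–160° of turn, and a further 20° gave no more sink while the wrist force rose to about 11 N.
- **Position:** the head top triangulated at z = 94.8 mm, against 94 mm for a knob fully home. Its centre was within about 1 mm of the stud in the wrist view. Side and scene cameras put it 2–3 mm off, but they had placed the bare stud tip about 3 mm off the same way.
- **Upright:** the final picture shows the knob standing straight. I did not measure its tilt.
- **Other things:** the side picture showed no change at the other two knobs. I did not measure the can, gauge block, ball gauge or screwdriver again; the arm's path stayed clear of them.

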